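# Hold a spring-loaded test probe square on a sloping boss of a clamped pump cover

## Task

First lock the sliding carriage by turning its clamp knob clockwise to the end stop. Then lift the hand probe out of its stand and hold its tip inside the scribed ring on the round boss of the pump cover, the probe square to the boss's sloping face, pressed gently so that the spring plunger is about half way in, and finish while holding it there. Do not shift the carriage, press hard, or disturb the jar, torque wrench and pump barrel.

Things in the scene. Friction and masses are not known exactly. Their poses are not given: they have to be found in the camera images.
- bed: Fixed steel slide bed, 100 mm (its x) by 260 mm (its y); origin at the centre of its underside, z up. A clamp block 74 mm wide and 34 mm high stands against the middle of its -x side (47 to 125 mm from the origin), with the clamp knob on top. On the bed a carriage slides along its y and carries the pump cover.
- carriage: Steel carriage plate (70 by 150 mm) with the aluminium pump cover bolted on it, 1.8 kg. Slides along the bed's y, up to 40 mm either way of the bed's middle, at a push of about 1 N while the clamp is loose; the clamp holds it against about 15 N when the knob is at its stop. Origin at the centre of the plate's underside, 21 mm above the bench; axes as the bed's.
- knob (a joint): Angle of the clamp knob (rad): 0 is fully loose, 1.4 is the end stop, locked. It grows as the knob is turned clockwise seen from above. It stays where it is left; turning takes about 0.15 to 0.4 N m. It starts between 0 and 0.2.
- knob_grip (a point): On the knob's upright axis, 71 mm above the bench, 92 mm to the -x side of the bed's origin, in the part to grip: a black upright bar 42 mm long, 14 mm thick, from 48 to 78 mm above the bench, on a 44 mm round disc. The axes turn with the knob: x along the bar, y through its thickness, z up. At joint 0 its x is the bed's x.
- boss (a point): Round steel boss, 26 mm in diameter, 5 mm proud, in the middle of the 50 by 76 mm sloping face of the aluminium pump cover on the carriage. This point is the centre of its flat face, about 92 mm above the bench, dot-marked, inside a scribed dark ring 15 mm in diameter. z: outward normal, leaning 22 degrees from vertical to the bed's +y; x: level, along the bed's x.
- stand: Fixed probe stand: grey block 74 mm square, 88 mm high, with an upright 25 mm through hole in the middle, on a 100 mm square, 6 mm thick foot. Origin at the centre of its underside.
- probe: Loose hand probe, about 190 to 310 g, upright in the stand. Origin at the centre of the lower end of its barrel, z along the probe away from the tip. From the origin: 18 mm barrel to 44 mm, 36 mm round flange 44 to 50 mm (rests on the stand), square handle 26 by 26 mm (sides along its x, y) 50 to 130 mm, the top. In the stand the origin is 44 mm above the bench; an 80 mm lift clears it.
- handle (a point): Middle of the probe's square handle, on its axis, 90 mm above the probe's origin, 134 mm above the bench in the stand.
- tip (a point): Very tip of the spring plunger, a round nose 10 mm in diameter on the probe's axis, 28 mm below the probe's origin when the plunger is out. It moves towards the probe's origin as the plunger is pressed in.
- plunger (a joint): How far the spring plunger is pressed in (m): 0 out, 0.016 fully in. Push needed: about 1.6 N to start, 4.8 N at half way (0.008), 8 N fully in (400 N/m), then solid.
- jar: Bystander: loose amber glass jar with steel cap, 60 mm in diameter, 75 mm high; origin at the centre of its underside.
- wrench: Bystander: loose steel torque wrench, about 320 mm long along its y, up to 40 mm high, lying farther out than the bed; origin on the bench below its middle.
- barrel: Bystander: loose steel pump barrel, stepped, 32 mm in diameter, 55 mm high, standing between the bed and the stand; origin at the centre of its underside.
Things that resemble listed ones, but are neither listed nor needed, are in the scene too. Of the things like the probe, leave any that is blue, orange or purple; of the rest the larger one is meant.

How it is judged:
By the outcome, as a careful person would: the job done as asked, in the order asked, and still so for the second after the job is handed in, while the arm keeps its last pose, push and grip.
It also fails if it takes over 48 s, if anything falls off the work surface, if the arm or the gripper's body presses on something with over 40 N, if the wrist force passes 120 N, or if a joint passes its speed limit or range.

## Robot

A 6-joint arm with a two-finger parallel gripper is mounted at the origin on the work surface. World frame = base frame: x ahead of the robot, y to its left, z up, the work surface at z = 0. Lengths are in m, angles in degrees, forces in N, time in s.
With the tool pointing down it reaches from about 0.35 to 0.85 m from the base axis. Payload 8.1 kg.
Tool frame: the origin (TCP) lies at the very end of the fingers, on their centre line; the grasp point (between the pads) lies 19 mm behind it (r.pinch_z is the distance from the TCP to the grasp point, in m); z points along the fingers, y is the direction in which the jaws open and shut (so a half turn about z gives the same grasp; the last joint's range is limited). The gripper opens to 93 mm and grips with 3 to 60 N. Pads are 15 mm wide; open, the fingers measure 128 mm over their backs; the gripper's body (75 mm by 188 mm) begins 65 mm behind the grasp point.
Start: joints at [-79.492, 7.471, 85.268, -0, 87.261, -4.893], TCP at [0.159, -0.578, 0.219] pointing down, gripper open.
Joint ranges: [-169.43, 169.43], [-51.17, 129.36], [1.28, 143.12], [-76.62, 256.62], [0, 156.53], [-152.29, 152.29]. Speed limits (degrees/s): [136.94, 136.94, 159.86, 180, 180, 180].

## Interface

Orientations are given as a 3x3 rotation matrix whose columns are the frame's x, y, z axes.
In Python, from workcell import telemetry, eyes, job_done, r gives the robot as it stands.
- The arm moves only by the shell command python3 -m jog 'ROWS' [FORCE]. ROWS is JSON, a list that holds one entry, the list of rows, each a list of 7 numbers: the turn, a rotation vector about the world's x, y, z in degrees, then the shift along the world's x, y, z in m, then the finger opening in m, from 0 to 0.093. In form: [[[rx, ry, rz, x, y, z, fingers], ...]]. A call has 1 to 10 rows; each row is the pose to reach, as a shift and turn from the pose commanded when the call began; what a row does not reach only later rows make up. A row lasts 1/8 s, in which the tool goes at most 62.5 mm and 10.7 degrees, less where a joint would pass 70% of its speed; a pose out of reach is approached as far as the arm can. A call with a gripper value outside its range is refused whole. The fingers move at their own pace and stop on an object; FORCE is the grip in N (left out, the last holds). Time passes only in rows, so rows that repeat a pose let the fingers close. It gives the time, the measured TCP pose, the force and the opening at its end, in the units of the state.
- telemetry.get_obs(): the state, without advancing time (a new reading comes with each control period).
- eyes.capture(name): name is "scene" or "top" or "wrist"; returns (picture, depth): 384x512x3 uint8, blue, green, red; 384x512 float32, m along the optical axis (not along the pixel's ray), 0 where there is no reading.
- eyes.camera_info(name): a dict with "K" (3x3 intrinsics, pixels), "R" (3x3) and "t" (3): a world point X has camera coordinates R X + t. Camera axes: x right, y down, z forward; pixel columns grow to the right and rows downward; lengths in m; the calibration is good to about 2 mm. A picture is of the moment at which its call begins: read the wrist's pose just before it. camera_info takes no time and is no camera call; for the wrist camera it gives the pose at the moment of the call.
- job_done(): hands the job in, once; it reports no verdict.
The state is a dict: "t": time; "qpos": joint angles; "qvel": joint speeds; "tau": joint torques, N m; "eef_pos": TCP position; "tcp_rot": TCP orientation; "ft_force": force on the tool from outside, world axes, zero at the start; "ft_torque": the same for the moment, N m; "finger_gap": finger opening in m.
Only numpy, scipy, OpenCV 4.12 (cv2) and the standard library are available. Lean on these libraries where they do the work, as an engineer would, in place of code of your own. Each camera call takes 0.05 s, during which the arm holds its last target.

## Working session

There is one attempt and no reset: what is moved stays moved. The work goes in short steps, Python scripts to look and compute and a shell command to move; the robot and the scene stay as the last step left them, time stands still between calls to the robot, and variables do not carry over. Pictures are saved under pics/ and viewed, and the job is handed in when it is done.

```bash
ls; mkdir -p pics; python3 - <<'E'
from workcell import telemetry, eyes, r
import cv2, numpy as np
for n in ("scene","top","wrist"):
    i=eyes.camera_info(n)
    p,d=eyes.capture(n)
    cv2.imwrite(f"pics/{n}0.png",p); np.save(f"pics/{n}0.npy",d)
    np.savez(f"pics/{n}0.npz",**{k:np.array(i[k]) for k in "KRt"})
    print(n,np.round(i["K"],1).tolist(),np.round(i["R"],3).tolist(),np.round(i["t"],3).tolist())
o=telemetry.get_obs();print(o["t"],o["ft_force"],o["finger_gap"],r.pinch_z)
E
```

```text
pics
scene [[375.3, 0.0, 250.7], [0.0, 375.3, 194.7], [0.0, 0.0, 1.0]] [[0.856, 0.517, -0.01], [0.314, -0.535, -0.785], [-0.411, 0.669, -0.62]] [-0.566, -0.015, 0.976]
top [[407.4, 0.0, 261.4], [0.0, 407.4, 197.1], [0.0, 0.0, 1.0]] [[-0.021, -1.0, -0.014], [-0.997, 0.022, -0.076], [0.076, 0.013, -0.997]] [0.136, 0.6, 1.026]
wrist [[311.8, 0.0, 257.9], [0.0, 311.8, 189.0], [0.0, 0.0, 1.0]] [[0.266, -0.964, -0.001], [-0.932, -0.258, 0.254], [-0.245, -0.066, -0.967]] [-0.599, -0.031, 0.391]
0.15 [-0.3702707  -0.09054633 -0.22711936] 0.09287316690267401 0.0188
```

View pics/scene0.png

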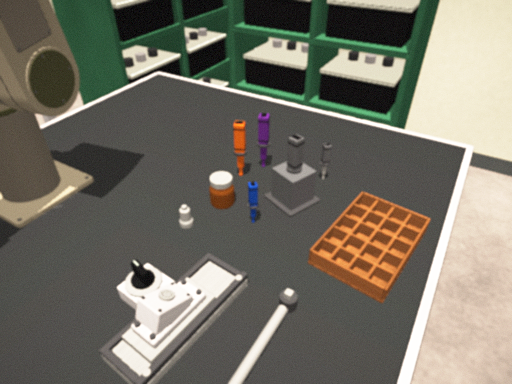

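View pics/top0.png

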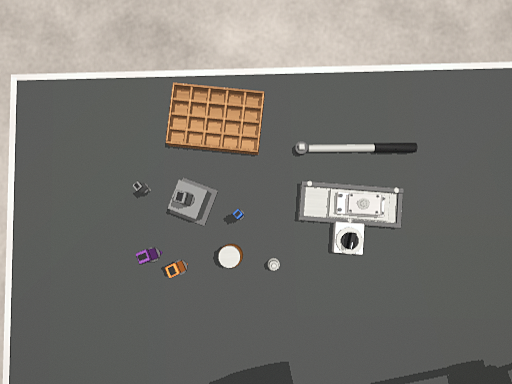

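View pics/wrist0.png

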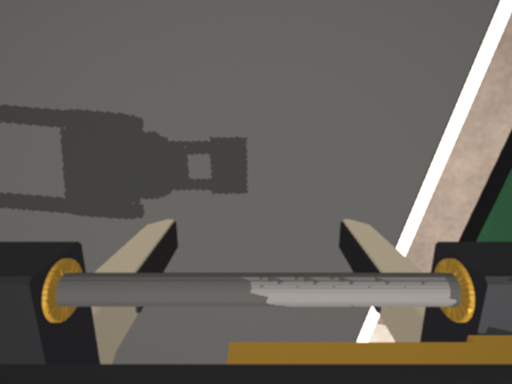

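The probe-like things are grey in the stand (scene 295,150; top 185,200), a smaller grey one (scene 326,160; top 141,188), plus blue, orange and purple ones. The large grey one in the stand fits the description. I'll confirm it in enlarged crops.

```bash
cat > h.py <<'E'
import numpy as np, cv2
def cal(n):
    z=np.load(f"pics/{n}.npz"); return z["K"],z["R"],z["t"]
def plane(n,uv,z):
    K,R,t=cal(n); d=R.T@np.linalg.inv(K)@np.array([uv[0],uv[1],1.]); c=-R.T@t
    return c+d*(z-c[2])/d[2]
def proj(n,X):
    K,R,t=cal(n); p=K@(R@np.asarray(X)+t); return p[:2]/p[2]
def cloud(n):
    K,R,t=cal(n); d=np.load(f"pics/{n}.npy"); v,u=np.mgrid[:d.shape[0],:d.shape[1]]
    P=np.stack([(u-K[0,2])/K[0,0]*d,(v-K[1,2])/K[1,1]*d,d],-1)
    return (P-t)@R, d>0
E
python3 - <<'E'
import cv2,numpy as np
a=cv2.imread("pics/top0.png")
c1=cv2.resize(a[170:270,290:415],None,fx=6,fy=6,interpolation=cv2.INTER_CUBIC)
c2=cv2.resize(a[160:290,120:290],None,fx=4.6,fy=4.6,interpolation=cv2.INTER_CUBIC)
b=cv2.imread("pics/scene0.png")
c3=cv2.resize(b[100:230,170:350],None,fx=4.4,fy=4.4,interpolation=cv2.INTER_CUBIC)
for i,c in enumerate((c1,c2,c3)): cv2.imwrite(f"pics/c{i+1}.png",c)
E
```

```text
(no output)
```

View pics/c1.png

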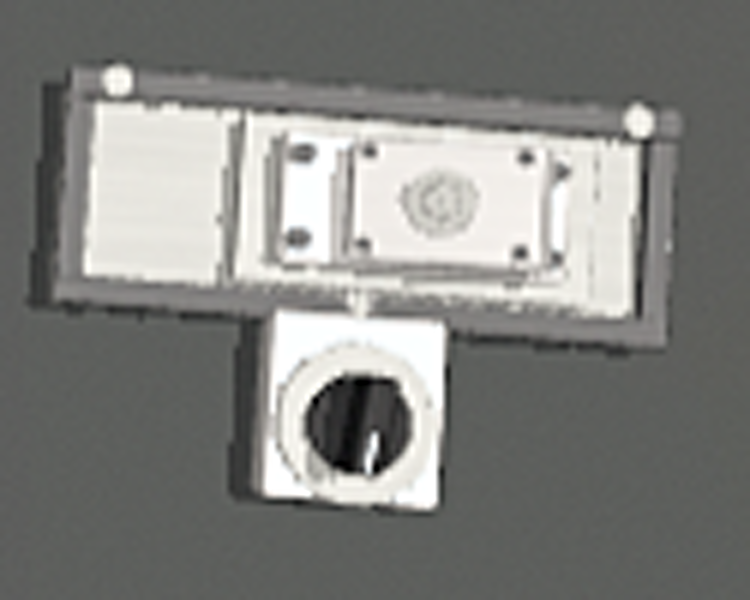

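View pics/c2.png

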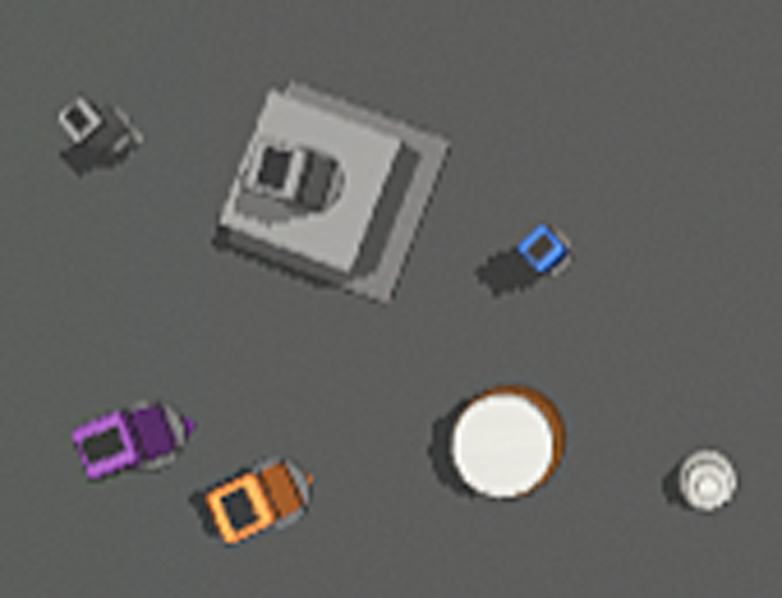

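View pics/c3.png

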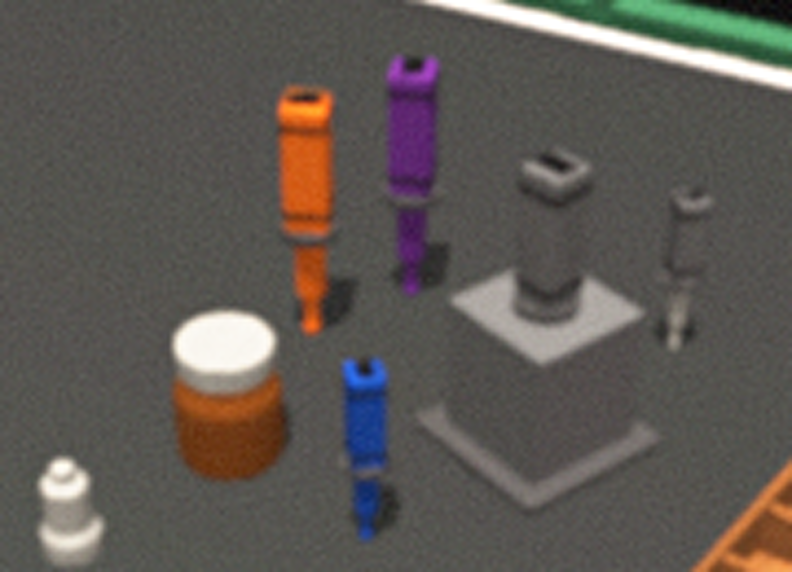

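Confirmed: c3 shows the large grey probe in the stand at crop (550,230), and the small grey one at (685,270). The knob is at c1 (358,425) and the boss at c1 (440,203). Next I'll measure the poses.

```bash
python3 - <<'E'
from h import *
P,ok=cloud("top0"); im=cv2.imread("pics/top0.png")
print("bench z", np.median(P[300:340,50:150,2]), np.median(P[100:150,30:120,2]))
def rect(m,name):
    q=P[m][:,:2].astype(np.float32); rr=cv2.minAreaRect(q); print(name,len(q),np.round(rr[0],4),np.round(rr[1],4),round(rr[2],2))
    return q
U=np.zeros(ok.shape,bool)
def box(x0,x1,y0,y1):
    m=U.copy(); m[y0:y1,x0:x1]=1; return m&ok
Z=P[...,2]
b=box(290,410,175,260)
print(np.histogram(Z[b],bins=np.arange(0,.12,.006)))
m=b&(Z>.008); 
mm=box(290,410,175,222)&(Z>.008); rect(mm,"bed")
rect(b&(Z>.028)&(Z<.038)&(np.arange(384)[:,None]>222),"clamp")
gray=im.max(2)
k=box(335,365,228,255)&(Z>.06); q=rect(k,"knobbar"); print(q.mean(0), np.median(Z[k]))
k=box(335,365,228,255)&(gray<90); rect(k,"disc"); print(np.median(Z[k]))
# slope
s=box(351,381,196,212); A=P[s]; c=A.mean(0); u,sv,vt=np.linalg.svd(A-c); print("slope n",vt[2],"c",c)
st=box(160,222,172,228)
rect(st&(Z>.078)&(Z<.095),"standtop"); 
h=st&(Z>.165); rect(h,"handletop"); print(np.median(Z[h]),P[h].mean(0))
# rays
f=lambda c:(290+c[0]/6,170+c[1]/6)
print("boss ray", plane("top0",f((440,203)),.092))
for c in ((70,68),(680,112),(668,348),(30,305)): print("bedcorner",plane("top0",f(c),.02))
for c in ((265,308),(447,322),(440,510),(260,498)): print("clampcorner",plane("top0",f(c),.034))
E
```

```text
bench z -0.0006921135072582181 -0.0002009917220761892
(array([2491,   20,  189,  880,  515, 1043,  907,  131,  199,  213,   39,
         22,  187,  160,  126,  186,  125,    7,    0]), array([0.   , 0.006, 0.012, 0.018, 0.024, 0.03 , 0.036, 0.042, 0.048,
       0.054, 0.06 , 0.066, 0.072, 0.078, 0.084, 0.09 , 0.096, 0.102,
       0.108, 0.114]))
bed 3762 [ 0.5791 -0.1035] [0.2602 0.1002] 84.3
clamp 504 [ 0.4916 -0.1408] [0.1705 0.0782] 88.82
knobbar 118 [ 0.4876 -0.094 ] [0.0139 0.0409] 76.1
[ 0.48786303 -0.09290296] 0.07690117242205242
disc 252 [ 0.4811 -0.1034] [0.0765 0.0597] 88.89
0.049178405977732285
slope n [-0.04530047 -0.35127988 -0.93517395] c [ 0.57707487 -0.12678576  0.08938698]
standtop 716 [0.5968 0.3041] [0.0751 0.0738] 67.98
handletop 145 [0.5965 0.3034] [0.0262 0.0257] 74.81
0.17370600500654865 [0.59614482 0.30260857 0.17335297]
boss ray [ 0.57621608 -0.12114718  0.092     ]
bedcorner [0.64192531 0.01871028 0.02      ]
bedcorner [ 0.61710551 -0.24251409  0.02      ]
bedcorner [ 0.51614976 -0.23267199  0.02      ]
bedcorner [0.54011715 0.03870428 0.02      ]
clampcorner [ 0.53655727 -0.05946076  0.034     ]
clampcorner [ 0.52907224 -0.13583621  0.034     ]
clampcorner [ 0.45048948 -0.12978342  0.034     ]
clampcorner [ 0.45696555 -0.05464862  0.034     ]
```

```bash
python3 - <<'E'
from workcell import telemetry, r
import numpy as np
o=telemetry.get_obs();print(np.round(o["tcp_rot"],4).tolist(),o["eef_pos"],o["t"],o["qpos"])
R=np.array(o["tcp_rot"])
print("yaw x,y",np.degrees(np.arctan2(R[1,:2],R[0,:2])))
print([a for a in dir(r) if a[0]!='_'])
E
```

```text
[[0.9641, 0.2656, -0.0002], [0.2656, -0.9641, 0.0014], [0.0002, -0.0014, -1.0]] [ 0.15930909 -0.57801356  0.21781061] 0.15 [-7.94906914e+01  7.50799751e+00  8.53137277e+01  1.48696998e-03
  8.72617728e+01 -4.89390560e+00]
yaw x,y [ 15.40313584 -74.59685169]
['PlanningError', 'pinch_z']
```

```bash
python3 -m jog '[[[0,0,150.5,0.328,0.484,0,0.06],[0,0,150.5,0.328,0.484,0,0.06],[0,0,150.5,0.328,0.484,0,0.06],[0,0,150.5,0.328,0.484,0,0.06],[0,0,150.5,0.328,0.484,0,0.06],[0,0,150.5,0.328,0.484,0,0.06],[0,0,150.5,0.328,0.484,0,0.06],[0,0,150.5,0.328,0.484,0,0.06],[0,0,150.5,0.328,0.484,0,0.06],[0,0,150.5,0.328,0.484,0,0.06]]]' 30
```

```text
t: 1.4
eef_pos: [0.4884, -0.0913, 0.2183]
tcp_rot: [[-0.55, 0.835, -0.0], [0.835, 0.55, 0.001], [0.001, 0.0, -1.0]]
ft_force: [0.4, -1.5, -0.8]
finger_gap: 0.0604
```

```bash
python3 -m jog '[[[0,0,42.7,0,0,-0.02,0.06],[0,0,42.7,0,0,-0.03,0.06],[0,0,42.7,0,0,-0.04,0.06],[0,0,42.7,0,0,-0.04,0.06],[0,0,42.7,0,0,-0.04,0.06]]]'
cat > snap.py <<'E'
import sys,cv2,numpy as np
from workcell import telemetry, eyes
def snap(n,tag):
    i=eyes.camera_info(n); p,d=eyes.capture(n); cv2.imwrite(f"pics/{tag}.png",p); np.save(f"pics/{tag}.npy",d)
    np.savez(f"pics/{tag}.npz",**{k:np.array(i[k]) for k in "KRt"})
if __name__=="__main__":
    o=telemetry.get_obs(); R=np.array(o["tcp_rot"]); print(o["t"],np.round(o["eef_pos"],4),np.round(o["ft_force"],2),np.round(o["ft_torque"],2),"gap",round(o["finger_gap"],4),"yaw y",np.round(np.degrees(np.arctan2(R[1,1],R[0,1])),2)); print(np.round(o["qpos"],1),np.round(R,4).tolist())
    for a in sys.argv[1:]:
        n,t=a.split(":"); snap(n,t)
E
python3 snap.py wrist:w1
```

```text
t: 2.02
eef_pos: [0.4871, -0.0944, 0.1783]
tcp_rot: [[-0.968, 0.251, -0.001], [0.251, 0.968, 0.0], [0.001, 0.0, -1.0]]
ft_force: [0.0, 0.2, 0.3]
finger_gap: 0.0599
2.025 [ 0.4871 -0.0944  0.1783] [0.04 0.22 0.27] [ 0.01 -0.13 -0.01] gap 0.0599 yaw y 75.47
[-16.9  -7.5 104.5  -0.   83.1 -92.4] [[-0.968, 0.2509, -0.0007], [0.2509, 0.968, 0.0002], [0.0007, 0.0, -1.0]]
```

View pics/w1.png

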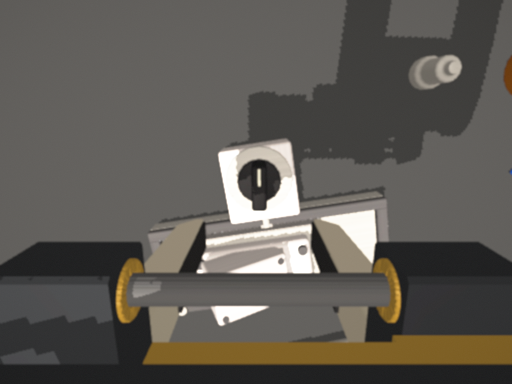

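The wrist view shows the knob bar at (258,185), lined up between the fingers. I'll check its centre and angle with depth.

```bash
python3 - <<'E'
from h import *
P,ok=cloud("w1"); m=np.zeros(ok.shape,bool); m[140:225,225:300]=1; m&=ok&(P[...,2]>.069)&(P[...,2]<.085)
rr=cv2.minAreaRect(P[m][:,:2].astype(np.float32)); print(m.sum(),rr,np.median(P[m][:,2]))
E
```

```text
734 ((0.4858170747756958, -0.09384052455425262), (0.013616163283586502, 0.041173312813043594), 75.79396057128906) 0.07925288984434756
```

```bash
python3 -m jog '[[[0,0,0.5,0,0,-0.05,0.04],[0,0,0.5,0,0,-0.09,0.04],[0,0,0.5,0,0,-0.11,0.04],[0,0,0.5,0,0,-0.124,0.04],[0,0,0.5,0,0,-0.124,0.04],[0,0,0.5,0,0,-0.124,0],[0,0,0.5,0,0,-0.124,0],[0,0,0.5,0,0,-0.124,0],[0,0,0.5,0,0,-0.124,0]]]' 35; python3 snap.py
```

```text
t: 3.2
eef_pos: [0.4881, -0.0939, 0.0554]
tcp_rot: [[-0.97, 0.241, 0.002], [0.241, 0.97, 0.001], [-0.001, 0.001, -1.0]]
ft_force: [0.1, 4.2, 4.8]
finger_gap: 0.0137
3.2 [ 0.4881 -0.0939  0.0554] [0.08 4.22 4.76] [ 0.93 -0.23  0.04] gap 0.0137 yaw y 76.03
[-1.69e+01 -2.00e-01  1.11e+02  1.00e-01  6.91e+01 -9.29e+01] [[-0.9704, 0.2414, 0.0016], [0.2414, 0.9704, 0.0007], [-0.0014, 0.0011, -1.0]]
```

```bash
python3 -m jog '[[[0,0,-9,0,0,0,0],[0,0,-18,0,0,0,0],[0,0,-27,0,0,0,0],[0,0,-36,0,0,0,0],[0,0,-45,0,0,0,0],[0,0,-54,0,0,0,0],[0,0,-60,0,0,0,0],[0,0,-66,0,0,0,0],[0,0,-66,0,0,0,0]]]'; python3 snap.py
```

```text
t: 4.32
eef_pos: [0.4876, -0.0945, 0.0555]
tcp_rot: [[-0.173, 0.985, 0.0], [0.985, 0.173, -0.0], [-0.0, 0.0, -1.0]]
ft_force: [-2.7, 2.2, 6.6]
finger_gap: 0.0135
4.325 [ 0.4876 -0.0945  0.0555] [-2.66  2.17  6.63] [ 0.31  0.46 -0.04] gap 0.0135 yaw y 9.95
[-16.9  -0.2 111.1  -0.   69.2 -26.8] [[-0.1728, 0.985, 0.0004], [0.985, 0.1728, -0.0002], [-0.0003, 0.0004, -1.0]]
```

Expected stop is a yaw of about 4.1°. I'll go on in small steps and watch the torque.

```bash
python3 -m jog '[[[0,0,-3,0,0,0,0],[0,0,-5,0,0,0,0],[0,0,-6,0,0,0,0],[0,0,-6,0,0,0,0]]]'; python3 snap.py;  python3 -m jog '[[[0,0,-2,0,0,0,0],[0,0,-3.5,0,0,0,0],[0,0,-3.5,0,0,0,0]]]'; python3 snap.py
```

```text
t: 4.82
eef_pos: [0.4875, -0.0945, 0.0555]
tcp_rot: [[-0.07, 0.998, 0.0], [0.998, 0.07, -0.0], [-0.0, 0.0, -1.0]]
ft_force: [-2.9, 1.5, 6.9]
finger_gap: 0.014
4.825 [ 0.4875 -0.0945  0.0555] [-2.85  1.54  6.86] [0.34 0.49 0.2 ] gap 0.014 yaw y 4.03
[-16.9  -0.2 111.1  -0.   69.2 -20.9] [[-0.0704, 0.9975, 0.0002], [0.9975, 0.0704, -0.0003], [-0.0003, 0.0002, -1.0]]
t: 5.2
eef_pos: [0.4875, -0.0945, 0.0554]
tcp_rot: [[-0.01, 1.0, 0.0], [1.0, 0.01, -0.0], [-0.0, 0.0, -1.0]]
ft_force: [-2.6, 1.7, 7.4]
finger_gap: 0.014
5.2 [ 0.4875 -0.0945  0.0554] [-2.59  1.68  7.38] [0.32 0.49 0.78] gap 0.014 yaw y 0.58
[-16.9  -0.2 111.1  -0.   69.2 -17.4] [[-0.0101, 0.9999, 0.0002], [0.9999, 0.0101, -0.0004], [-0.0004, 0.0002, -1.0]]
```

Torque rose to 0.78 N m, above the 0.4 N m it takes to turn, so the knob is at its stop. I'll release, rise and look.

```bash
python3 -m jog '[[[0,0,0,0,0,0,0.03],[0,0,0,0,0,0,0.035],[0,0,0,0,0,0,0.035],[0,0,0,0,0,0.05,0.035],[0,0,0,0,0,0.11,0.035],[0,0,0,0,0,0.16,0.035],[0,0,0,0,0,0.16,0.035],[0,0,0,0,0,0.16,0.035]]]'; python3 snap.py wrist:w2
python3 - <<'E'
from h import *
P,ok=cloud("w2"); k=(P[...,0]-.4876)**2+(P[...,1]+.0944)**2<.026**2; m=k&ok&(P[...,2]>.069)&(P[...,2]<.085)
rr=cv2.minAreaRect(P[m][:,:2].astype(np.float32)); print(m.sum(),rr,np.median(P[m][:,2]))
E
```

```text
t: 6.2
eef_pos: [0.4871, -0.0944, 0.214]
tcp_rot: [[-0.009, 1.0, -0.0], [1.0, 0.009, 0.0], [0.0, -0.0, -1.0]]
ft_force: [0.1, 0.5, -0.6]
finger_gap: 0.035
6.2 [ 0.4871 -0.0944  0.214 ] [ 0.14  0.51 -0.61] [-0.02 -0.1   0.01] gap 0.035 yaw y 0.53
[-16.9  -8.6 101.8  -0.   86.9 -17.4] [[-0.0092, 1.0, -0.0005], [1.0, 0.0092, 0.0001], [0.0001, -0.0005, -1.0]]
574 ((0.486391544342041, -0.09329115599393845), (0.013930472545325756, 0.04229654371738434), 3.989995002746582) 0.07924588627013582
```

View pics/w2.png

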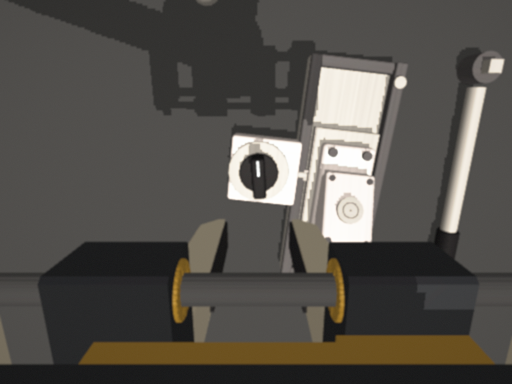

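Knob bar direction is now 4.0°, which works out to 1.40 rad, so it is locked. Boss is visible at (350,210). Moving above the stand with the jaws across the handle faces.

```bash
python3 -m jog '[[[0,0,10,0,0,0.04,0.05],[0,0,20,0.03,0.06,0.05,0.05],[0,0,30,0.05,0.12,0.05,0.05],[0,0,40,0.06,0.18,0.05,0.05],[0,0,50,0.08,0.24,0.05,0.05],[0,0,60,0.09,0.3,0.05,0.05],[0,0,70,0.109,0.35,0.05,0.05],[0,0,74.3,0.109,0.398,0.05,0.05],[0,0,74.3,0.109,0.398,0.05,0.05],[0,0,74.3,0.109,0.398,0.05,0.05]]]'; python3 snap.py wrist:w3
python3 - <<'E'
from h import *
P,ok=cloud("w3"); k=(abs(P[...,0]-.597)<.03)&(abs(P[...,1]-.303)<.03); m=k&ok&(P[...,2]>.165)&(P[...,2]<.18)
rr=cv2.minAreaRect(P[m][:,:2].astype(np.float32)); print(m.sum(),rr,np.median(P[m][:,2]))
# boss from w2
im=cv2.imread("pics/w2.png"); c=im[170:250,310:390]; cv2.imwrite("pics/boss2.png",cv2.resize(c,None,fx=7,fy=7,interpolation=cv2.INTER_CUBIC))
print(plane("w2",(350,210),.092))
E
```

```text
t: 7.5
eef_pos: [0.5956, 0.3031, 0.2623]
tcp_rot: [[-0.965, 0.262, -0.003], [0.262, 0.965, -0.002], [0.002, -0.002, -1.0]]
ft_force: [0.1, -0.9, -0.4]
finger_gap: 0.0499
7.5 [0.5956 0.3031 0.2623] [ 0.11 -0.92 -0.36] [ 0.02 -0.15 -0.03] gap 0.0499 yaw y 74.82
[ 22.6  17.6  69.1  -0.   93.5 -52.2] [[-0.9651, 0.2618, -0.0031], [0.2618, 0.9651, -0.0018], [0.0025, -0.0025, -1.0]]
939 ((0.5948256850242615, 0.3045949637889862), (0.026078376919031143, 0.02581070177257061), 74.44722747802734) 0.17552279829271977
[ 0.57684698 -0.12087964  0.092     ]
```

View pics/w3.png

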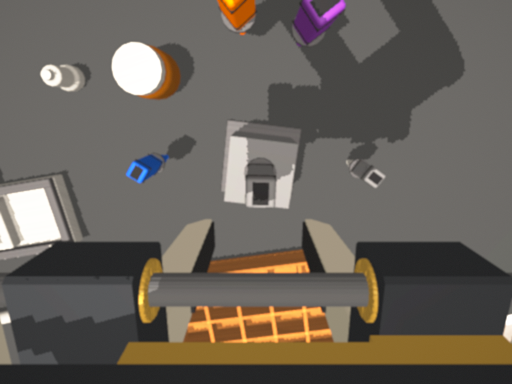

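View pics/boss2.png

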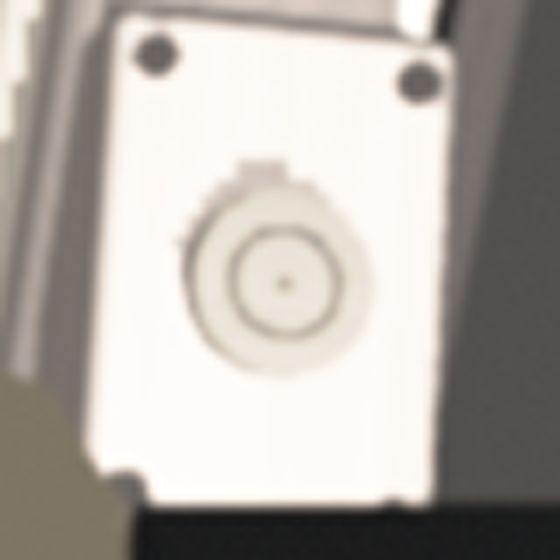

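The handle top at (261,190) is centred between the fingers, and the ring's dot is at w2 (350.7,210.4). Descending and gripping.

```bash
python3 -m jog '[[[0,0,0,0,0.001,-0.05,0.05],[0,0,0,0,0.001,-0.1,0.05],[0,0,0,0,0.001,-0.135,0.05],[0,0,0,0,0.001,-0.147,0.05],[0,0,0,0,0.001,-0.147,0.05],[0,0,0,0,0.001,-0.147,0],[0,0,0,0,0.001,-0.147,0],[0,0,0,0,0.001,-0.147,0],[0,0,0,0,0.001,-0.147,0]]]' 45; python3 snap.py
python3 - <<'E'
from h import *
P,ok=cloud("w2"); print(plane("w2",(350.7,210.4),.092), P[210,351], P[209:213,349:353].reshape(-1,3).mean(0))
m=np.zeros(ok.shape,bool);m[202:219,343:359]=1;A=P[m&ok];c=A.mean(0);print("boss plane",c,np.linalg.svd(A-c)[2][2])
m=np.zeros(ok.shape,bool);m[176:235,326:372]=1;m[192:228,332:366]=0;A=P[m&ok];c=np.median(A,0);A=A[abs(A[:,2]-c[2])<.03];c=A.mean(0);n=np.linalg.svd(A-c)[2][2];print("face plane",c,n,np.abs((A-c)@n).mean())
E
```

```text
t: 8.68
eef_pos: [0.5971, 0.3049, 0.119]
tcp_rot: [[-0.965, 0.262, 0.002], [0.262, 0.965, 0.001], [-0.002, 0.001, -1.0]]
ft_force: [-0.3, -1.4, 5.7]
finger_gap: 0.0257
8.675 [0.5971 0.3049 0.119 ] [-0.27 -1.43  5.68] [-0.15  0.01 -0.05] gap 0.0257 yaw y 74.83
[ 22.7  21.6  79.3  -0.   79.  -52.2] [[-0.9652, 0.2616, 0.0019], [0.2616, 0.9652, 0.0007], [-0.0016, 0.0012, -1.0]]
[ 0.57756724 -0.12128512  0.092     ] [ 0.57724138 -0.12025638  0.09383717] [ 0.57685608 -0.12083154  0.0936601 ]
boss plane [ 0.57685464 -0.12037576  0.09347898] [-0.04483781 -0.36085313 -0.9315442 ]
face plane [ 0.57654868 -0.11370633  0.08538461] [-0.03614193 -0.36905038 -0.9287064 ] 0.0005883129355798005
```

```bash
python3 -m jog '[[[0,0,0,0,0,0.02,0],[0,0,0,0,0,0.05,0],[0,0,0,0,0,0.09,0],[0,0,0,0,0,0.13,0],[0,0,0,0,0,0.15,0],[0,0,0,0,0,0.15,0],[0,0,0,0,0,0.15,0]]]'; python3 snap.py scene:s4 wrist:w4
python3 - <<'E'
import cv2
b=cv2.imread("pics/s4.png"); cv2.imwrite("pics/s4c.png",cv2.resize(b[20:230,180:400],None,fx=2.8,fy=2.8,interpolation=cv2.INTER_CUBIC))
E
```

```text
t: 9.55
eef_pos: [0.5956, 0.3042, 0.2653]
tcp_rot: [[-0.965, 0.262, -0.003], [0.262, 0.965, -0.001], [0.002, -0.002, -1.0]]
ft_force: [0.2, 0.1, -2.8]
finger_gap: 0.0255
9.55 [0.5956 0.3042 0.2653] [ 0.23  0.11 -2.77] [ 0.03 -0.14 -0.03] gap 0.0255 yaw y 74.83
[ 22.7  17.6  68.8  -0.   93.7 -52.2] [[-0.9652, 0.2617, -0.0029], [0.2617, 0.9652, -0.0012], [0.0025, -0.002, -1.0]]
```

View pics/s4c.png

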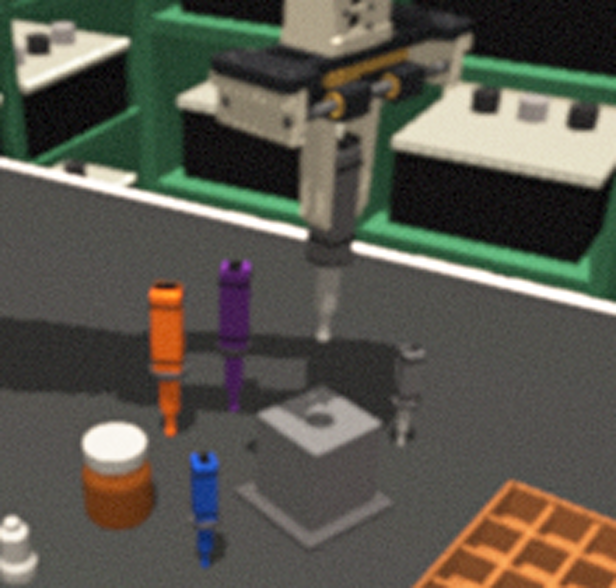

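View pics/w4.png

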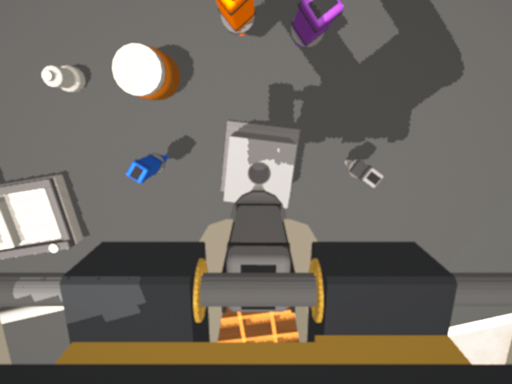

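The probe is lifted clear, upright in the jaws, with its tip at scene (295,141). I'll compare the predicted and seen axis of the probe.

```bash
python3 - <<'E'
from h import *
T=np.array([.5956,.3042,.2653]); R=np.array([[-0.9652, 0.2617, -0.0029], [0.2617, 0.9652, -0.0012], [0.0025, -0.002, -1.0]])
for d in (.103,.075,.045,.03): print(d,proj("s4",T+R[:,2]*d))
P,ok=cloud("s4")
m=ok&(np.linalg.norm(P[...,:2]-T[:2],axis=-1)<.03)&(P[...,2]>.15)&(P[...,2]<.25)
v,u=np.nonzero(m)
for row in range(v.min(),v.max()+1):
    uu=u[v==row]
    if len(uu): p=P[row,uu]; print(row,uu.min(),uu.max(),uu.mean(),np.round(p.mean(0),4))
E
```

```text
0.103 [295.39866584 141.6065728 ]
0.075 [296.26527159 130.38105536]
0.045 [297.23565753 117.81122844]
0.03 [297.73803016 111.30377953]
106 290 305 296.6 [0.5942 0.2994 0.2489]
107 290 305 296.8 [0.5956 0.2974 0.2478]
108 289 305 296.93333333333334 [0.5963 0.2969 0.246 ]
109 289 305 297.0 [0.5968 0.2965 0.244 ]
110 289 305 297.0 [0.5975 0.2953 0.2424]
111 289 305 297.0 [0.598  0.2946 0.2406]
112 289 305 297.0 [0.5987 0.2933 0.2391]
113 290 304 297.0 [0.5999 0.2911 0.238 ]
114 292 303 297.5 [0.6015 0.2904 0.2365]
115 293 300 296.5 [0.5983 0.2928 0.2324]
116 294 300 297.0 [0.5971 0.2986 0.2273]
117 293 300 296.5 [0.5965 0.2977 0.2252]
118 293 300 296.5 [0.5966 0.2979 0.2229]
119 293 300 296.5 [0.5966 0.2981 0.2205]
120 293 300 296.5 [0.5967 0.2984 0.218 ]
121 293 300 296.5 [0.5969 0.2982 0.2158]
122 293 300 296.5 [0.5967 0.2991 0.213 ]
123 292 300 296.0 [0.596  0.2984 0.2108]
124 292 300 296.0 [0.5961 0.2986 0.2084]
125 292 300 296.0 [0.5962 0.2987 0.206 ]
126 292 300 296.0 [0.5962 0.2992 0.2034]
127 292 299 295.5 [0.5957 0.298  0.2014]
128 292 299 295.5 [0.5959 0.2979 0.1991]
129 292 299 295.5 [0.5961 0.2978 0.1968]
130 293 299 296.0 [0.5969 0.299  0.1941]
131 294 298 296.0 [0.5969 0.2996 0.1913]
132 294 297 295.5 [0.5944 0.3028 0.1867]
133 294 297 295.5 [0.595  0.302  0.1848]
134 294 297 295.5 [0.595  0.3022 0.1822]
135 294 297 295.5 [0.5952 0.3021 0.1798]
136 294 297 295.5 [0.5957 0.3014 0.1778]
137 294 296 295.0 [0.5952 0.3003 0.1758]
138 294 296 295.0 [0.5951 0.3009 0.1729]
139 293 297 295.0 [0.5948 0.302  0.1698]
140 293 296 294.3333333333333 [0.5936 0.3015 0.1672]
141 294 296 295.0 [0.5957 0.3009 0.1656]
```

The seen axis and tip match the prediction, with the tip 103 mm past the TCP. Moving to a tilted hover 40 mm off the boss.

```bash
python3 -m jog '[[[0,0,0,0,-0.02,0,0],[0,0,0,-0.002,-0.06,0,0],[-2,0.2,0,-0.004,-0.105,0,0],[-5,0.5,0,-0.006,-0.15,0,0],[-8,0.8,0,-0.008,-0.195,0,0],[-11,1.1,0,-0.010,-0.24,0,0],[-14,1.4,0,-0.012,-0.285,0,0],[-17,1.7,0,-0.013,-0.33,0,0],[-20,2,0,-0.013,-0.36,0,0],[-21.9,2.2,0,-0.013,-0.372,0,0]]]'; python3 -m jog '[[[0,0,0,0,0,-0.02,0],[0,0,0,0,0,-0.04,0],[0,0,0,0,0,-0.04,0],[0,0,0,0,0,-0.04,0]]]'; python3 snap.py scene:s5 wrist:w5 top:t5
cat > err.py <<'E'
import numpy as np
from workcell import telemetry
from scipy.spatial.transform import Rotation as Ro
o=telemetry.get_obs(); R=np.array(o["tcp_rot"]);T=np.array(o["eef_pos"])
a=np.radians(-5.65); s,c=np.sin(np.radians(22)),np.cos(np.radians(22))
n=np.array([-s*np.sin(a),s*np.cos(a),c]); B=np.array([.577,-.121,.092])
ax=np.cross(R[:,2],-n); ang=np.arcsin(np.linalg.norm(ax)); rv=np.degrees(ax/np.linalg.norm(ax)*ang)
tip=T+R[:,2]*.103
print("n",n,"rotvec to fix",np.round(rv,2),"tip",np.round(tip,4),"height",np.round((tip-B)@n,4),"lateral",np.round((tip-B)-n*((tip-B)@n),4))
F=np.array(o["ft_force"]); print("F",np.round(F,2),"F.n",round(F@n,2))
E
python3 err.py
python3 - <<'E'
import cv2
b=cv2.imread("pics/s5.png"); cv2.imwrite("pics/s5c.png",cv2.resize(b[180:384,60:280],None,fx=2.8,fy=2.8,interpolation=cv2.INTER_CUBIC))
E
```

```text
t: 10.9
eef_pos: [0.5825, -0.0696, 0.267]
tcp_rot: [[-0.966, 0.256, -0.04], [0.252, 0.893, -0.374], [-0.06, -0.371, -0.927]]
ft_force: [0.3, -0.1, -2.3]
finger_gap: 0.0258
t: 11.4
eef_pos: [0.5833, -0.067, 0.2275]
tcp_rot: [[-0.967, 0.254, -0.038], [0.249, 0.894, -0.373], [-0.061, -0.37, -0.927]]
ft_force: [-0.1, -0.1, -0.7]
finger_gap: 0.026
11.4 [ 0.5833 -0.067   0.2275] [-0.09 -0.09 -0.68] [ 0.39 -0.19 -0.  ] gap 0.026 yaw y 74.15
[  2.2   8.3  86.3 -21.8  88.7 -71.6] [[-0.9665, 0.2537, -0.0376], [0.2491, 0.8938, -0.3728], [-0.061, -0.3697, -0.9271]]
n [0.03688053 0.3727867  0.92718385] rotvec to fix [ 0.    0.05 -0.02] tip [ 0.5802 -0.1057  0.1331] height 0.044 lateral [ 0.0016 -0.001   0.0004]
F [-0.66  0.15 -1.18] F.n -1.06
```

View pics/s5c.png

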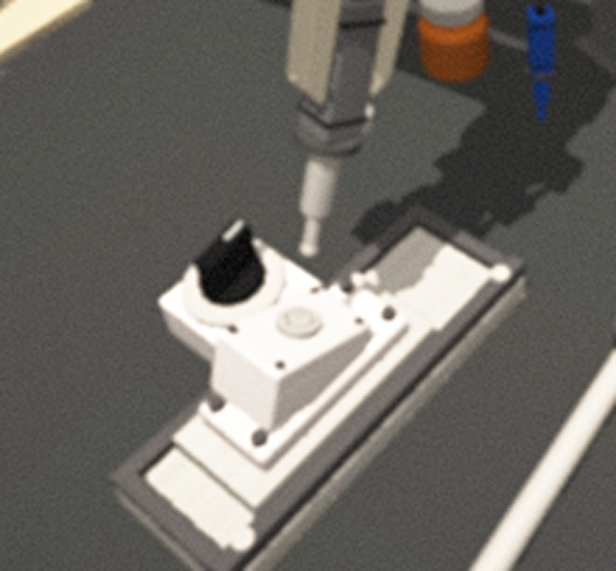

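View pics/w5.png

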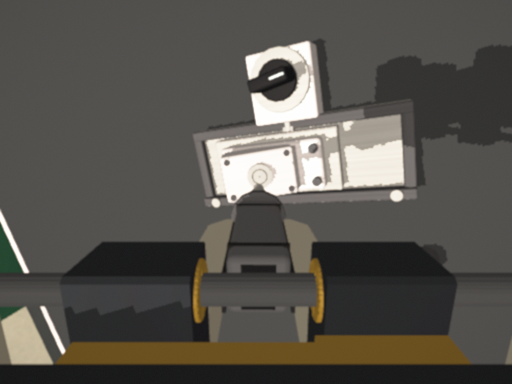

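The wrist view shows the ring at (260,176). In the scene view the tip is at (170,269) and the ring centre near (167,295). I'll measure both on enlarged crops.

```bash
python3 - <<'E'
from h import *
a=cv2.imread("pics/s5.png")[255:315,140:200]; b=cv2.imread("pics/w5.png")[150:210,230:290]; c=cv2.imread("pics/top0.png")[175:235,335:395]
cv2.imwrite("pics/c5.png",np.hstack([cv2.resize(x,(480 if 0 else 390,390),interpolation=cv2.INTER_CUBIC) for x in (a,b)]))
print("pred tip", proj("s5",[.5802,-.1057,.1331]),"pred boss",proj("s5",[.577,-.121,.092]),proj("w5",[.577,-.121,.092]))
P,ok=cloud("w5"); print(P[176,260],P[174:178,258:262].reshape(-1,3).mean(0)); P,ok=cloud("s5"); print(P[295,167])
E
```

```text
pred tip [170.26101498 271.34860633] pred boss [166.07437745 293.86558217] [259.20025843 176.32964871]
[ 0.57662718 -0.11959438  0.09293851] [ 0.57598709 -0.11991591  0.0931121 ]
[ 0.5791834  -0.12147845  0.09111294]
```

View pics/c5.png

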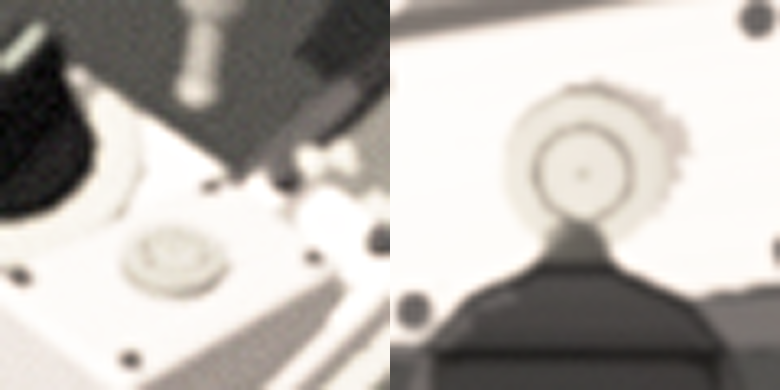

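Predictions agree with both views to within about 0.5 px. Correcting the lateral error and approaching to about 6 mm off the face.

```bash
python3 -m jog '[[[0,0,0,-0.002,-0.003,-0.01,0],[0,0,0,-0.0024,-0.0066,-0.019,0],[0,0,0,-0.0028,-0.01,-0.028,0],[0,0,0,-0.0032,-0.0132,-0.0356,0],[0,0,0,-0.0032,-0.0132,-0.0356,0],[0,0,0,-0.0032,-0.0132,-0.0356,0],[0,0,0,-0.0032,-0.0132,-0.0356,0]]]'; python3 err.py;python3 snap.py scene:s6 wrist:w6; python3 err.py
python3 - <<'E'
from h import *
a=cv2.imread("pics/s6.png")[255:315,140:200]; b=cv2.imread("pics/w6.png")[110:190,220:300]
cv2.imwrite("pics/c6.png",np.hstack([cv2.resize(x,(390,390),interpolation=cv2.INTER_CUBIC) for x in (a,b)]))
print(proj("w6",[.577,-.121,.092]))
E
```

```text
t: 12.42
eef_pos: [0.5805, -0.0806, 0.1926]
tcp_rot: [[-0.966, 0.255, -0.037], [0.25, 0.894, -0.373], [-0.062, -0.37, -0.927]]
ft_force: [0.2, 0.5, -1.7]
finger_gap: 0.026
n [0.03688053 0.3727867  0.92718385] rotvec to fix [ 0.01  0.02 -0.01] tip [ 0.5767 -0.119   0.0971] height 0.0055 lateral [-0.0005 -0.      0.    ]
F [ 0.23  0.49 -1.67] F.n -1.35
12.425 [ 0.5805 -0.0806  0.1926] [ 0.23  0.49 -1.67] [ 0.37 -0.2   0.07] gap 0.026 yaw y 74.09
[  0.9   8.8  89.5 -22.   84.8 -71.4] [[-0.9663, 0.2547, -0.0366], [0.2496, 0.8936, -0.3729], [-0.0623, -0.3695, -0.9271]]
n [0.03688053 0.3727867  0.92718385] rotvec to fix [ 0.01  0.01 -0.  ] tip [ 0.5766 -0.119   0.0969] height 0.0053 lateral [-0.0006  0.0001 -0.    ]
F [-0.78  0.5  -1.58] F.n -1.31
[259.0024999  187.47683171]
```

View pics/c6.png

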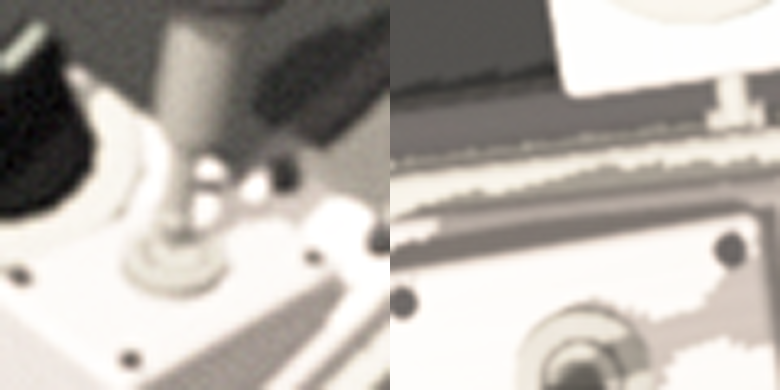

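```bash
for i in 1; do python3 -m jog '[[[0,0,0,0,-0.0008,-0.0019,0],[0,0,0,0,-0.0015,-0.0037,0],[0,0,0,0,-0.0015,-0.0037,0]]]' >/dev/null; python3 err.py; python3 -m jog '[[[0,0,0,0,-0.0004,-0.001,0],[0,0,0,0,-0.0007,-0.0019,0],[0,0,0,0,-0.0007,-0.0019,0]]]'>/dev/null; python3 err.py; python3 -m jog '[[[0,0,0,0,-0.0004,-0.001,0],[0,0,0,0,-0.0007,-0.0019,0],[0,0,0,0,-0.0007,-0.0019,0]]]'>/dev/null; python3 err.py; done
```

```text
n [0.03688053 0.3727867  0.92718385] rotvec to fix [ 0.01 -0.06  0.02] tip [ 0.576  -0.1206  0.0925] height 0.0006 lateral [-0.001   0.0002 -0.    ]
F [-0.16 -0.01 -1.62] F.n -1.51
n [0.03688053 0.3727867  0.92718385] rotvec to fix [ 0.01 -0.02  0.01] tip [ 0.5764 -0.1213  0.0912] height -0.0009 lateral [-0.0006  0.0001 -0.    ]
F [-0.06  1.32 -0.48] F.n 0.05
n [0.03688053 0.3727867  0.92718385] rotvec to fix [ 0.01 -0.02  0.01] tip [ 0.5764 -0.122   0.0891] height -0.0031 lateral [-0.0005  0.0001 -0.    ]
F [-0.73  0.59  0.79] F.n 0.92
```

Contact is near height -1 mm, and the force slope matches the 400 N/m spring. Pressing on by about 6 mm.

```bash
python3 -m jog '[[[0,0,0,0,-0.0007,-0.0019,0],[0,0,0,-0.0001,-0.0015,-0.0037,0],[0,0,0,-0.0001,-0.0015,-0.0037,0]]]' >/dev/null; python3 err.py; python3 -m jog '[[[0,0,0,0,-0.0004,-0.001,0],[0,0,0,0,-0.0007,-0.0019,0],[0,0,0,0,-0.0007,-0.0019,0],[0,0,0,0,-0.0007,-0.0019,0]]]'>/dev/null; python3 err.py; for k in 1 2 3 4 5; do python3 -m jog '[[[0,0,0,0,0,0,0]]]' >/dev/null; python3 err.py|tail -1; done; python3 snap.py scene:s7 wrist:w7 top:t7
python3 - <<'E'
from h import *
a=cv2.imread("pics/s7.png")[255:315,140:200]; b=cv2.imread("pics/w7.png")[130:210,220:300]
cv2.imwrite("pics/c7.png",np.hstack([cv2.resize(x,(390,390),interpolation=cv2.INTER_CUBIC) for x in (a,b)]))
E
```

```text
n [0.03688053 0.3727867  0.92718385] rotvec to fix [ 0.01 -0.03  0.01] tip [ 0.5762 -0.1236  0.0853] height -0.0072 lateral [-0.0005  0.0001 -0.    ]
F [-1.31  0.94  2.17] F.n 2.31
n [0.03688053 0.3727867  0.92718385] rotvec to fix [ 0.01 -0.03  0.01] tip [ 0.5762 -0.1242  0.0835] height -0.0091 lateral [-0.0005  0.0002 -0.    ]
F [-1.03  0.78  3.01] F.n 3.04
F [-2.78  0.9   3.27] F.n 3.27
F [-1.01  0.7   2.73] F.n 2.76
F [-1.1   0.92  3.58] F.n 3.62
F [-1.93  0.07  4.22] F.n 3.87
F [-1.59  0.6   3.18] F.n 3.11
15.15 [ 0.5801 -0.0858  0.1789] [-1.59  0.6   3.18] [-0.14  0.36 -0.14] gap 0.0258 yaw y 74.1
[  0.4   9.2  90.4 -22.   83.3 -71.3] [[-0.9663, 0.2545, -0.0374], [0.2498, 0.8936, -0.3729], [-0.0615, -0.3697, -0.9271]]
```

View pics/c7.png

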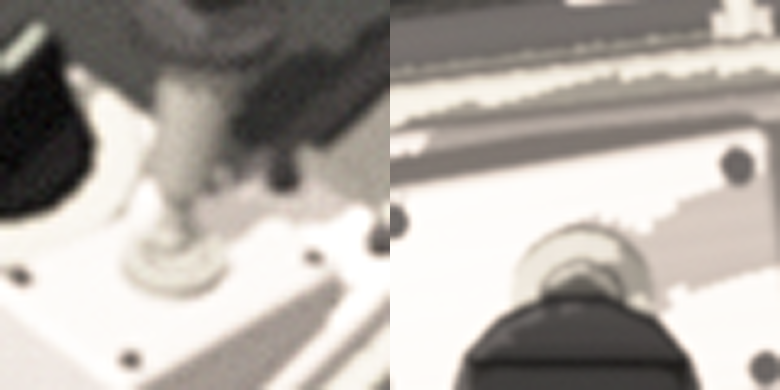

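View pics/s7.png

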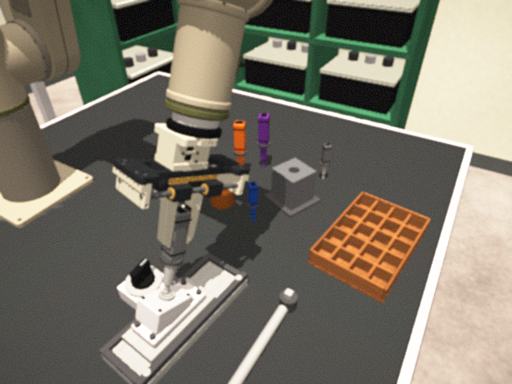

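Mean normal force is 3.25 N against a baseline of about -1.4 N, so about 4.7 N of push, or half way in. Now a closer look at the tip in the ring, and whether the carriage or bystanders moved.

```bash
python3 - <<'E'
from h import *
a=cv2.imread("pics/s7.png")[278:308,150:185]; a2=cv2.imread("pics/s5.png")[278:308,150:185]; b=cv2.imread("pics/w7.png")[165:205,238:282]
g=lambda x:cv2.convertScaleAbs(cv2.resize(x,(385,330),interpolation=cv2.INTER_CUBIC),alpha=1.6,beta=-140)
cv2.imwrite("pics/c8.png",np.vstack([np.hstack([g(a2),g(a)]),np.hstack([g(b),g(b)])])[:600])
B=[.577,-.121,.092]
n=np.array([.0369,.3728,.9272])
u=lambda n_,r:(proj(n_,B)-r)
print("ring centre px in s crop",(proj("s7",B)-[150,278])*11, "w", (proj("w7",B)-[238,165])*[385/44,330/40])
print("ring pts w",[np.round((proj("w7",np.array(B)+.0075*np.array(e))-[238,165])*[8.75,8.25]).tolist() for e in ([1,-.1,0],[-1,.1,0],[.037,.92,-.37],[-.037,-.92,.37])])
# motion check
for (x0,y0,x1,y1,nm) in ((135,175,160,200,'small'),(285,275,300,400,'wr'),(60,330,130,384,'bed')):
    d=cv2.absdiff(cv2.imread("pics/s0.png") if 0 else cv2.imread("pics/scene0.png"),cv2.imread("pics/s7.png"))[y0:y1,x0:x1]; print(nm,d.mean() if d.size else None)
P,ok=cloud("t7"); P0,_=cloud("top0")
def cen(P,z0,z1,c,rad): 
    m=(np.linalg.norm(P[...,:2]-c,axis=-1)<rad)&(P[...,2]>z0)&(P[...,2]<z1); return m.sum(),np.round(P[m].mean(0),4)
t0,t7=cv2.imread("pics/top0.png"),cv2.imread("pics/t7.png"); cv2.imwrite("pics/t7c.png",np.vstack([t0[120:290,200:430],t7[120:290,200:430]]).repeat(2,0).repeat(2,1)[:600] if 0 else cv2.resize(np.hstack([t0[130:280,200:430],t7[130:280,200:430]]),None,fx=1.7,fy=1.7))
E
```

```text
ring centre px in s crop [176.81815199 174.52140382] w [182.31185845 220.20174334]
ring pts w [[195.0, 288.0], [170.0, 152.0], [256.0, 205.0], [109.0, 235.0]]
small 58.5584
wr 3.39592252803262
bed 3.200705467372134
```

View pics/c8.png

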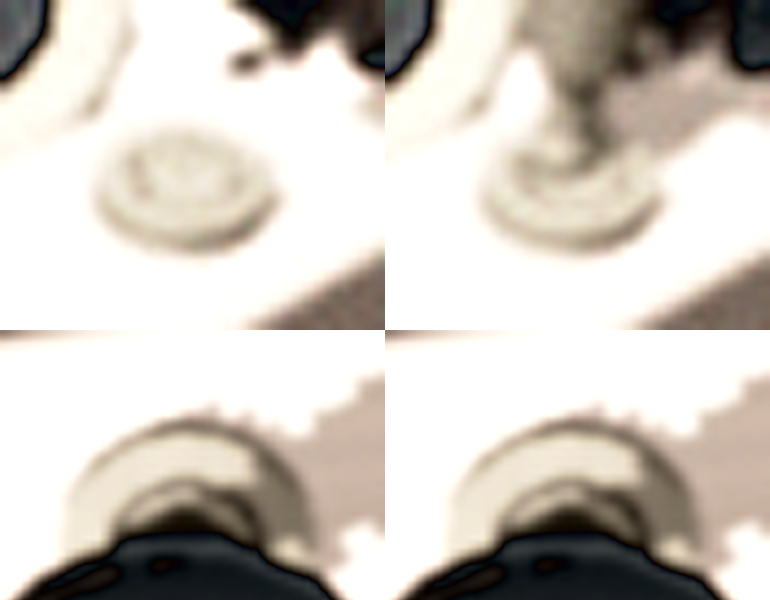

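View pics/t7c.png

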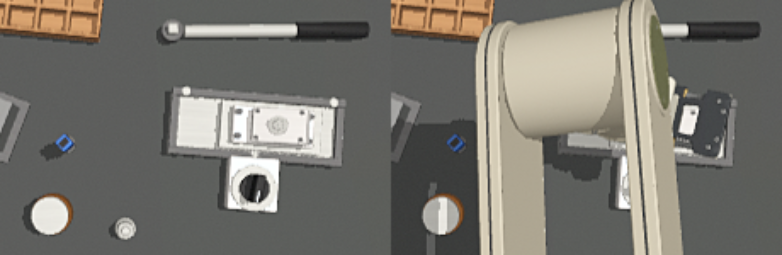

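The nose sits within the ring in both views, the ring arc is concentric with it in the wrist view, and the boss hasn't moved between s5 and s7. One last check of the probe's axis against the tool axis.

```bash
python3 - <<'E'
from h import *
T=np.array([.5801,-.0858,.1789]); R=np.array([[-0.9663, 0.2545, -0.0374], [0.2498, 0.8936, -0.3729], [-0.0615, -0.3697, -0.9271]]); a=R[:,2]
P,ok=cloud("s7"); 
D=P-T; s=D@a; rad=np.linalg.norm(D-s[...,None]*a,axis=-1)
K,Rc,t=cal("s7")
for lo,hi in ((-.05,-.03),(-.03,-.01),(-.01,.01),(.034,.045),(.045,.055),(.055,.068)):
    m=ok&(s>lo)&(s<hi)&(rad<.02); v,u=np.nonzero(m)
    if len(u)<4: continue
    off=[];
    for row in np.unique(v):
        uu=u[v==row]; 
        c=np.array([proj("s7",T+a*x) for x in np.linspace(-.06,.1,50)]); off.append((uu.min()+uu.max())/2-np.interp(row,c[:,1],c[:,0]))
    print(lo,hi,len(u),"col offset px",np.round(np.mean(off),2),"rad",np.round(rad[m].mean(),4))
E
python3 err.py
```

```text
-0.05 -0.03 246 col offset px 3.93 rad 0.0145
-0.03 -0.01 229 col offset px 3.83 rad 0.0145
-0.01 0.01 221 col offset px 3.27 rad 0.014
0.034 0.045 50 col offset px -1.39 rad 0.0078
0.045 0.055 65 col offset px -1.27 rad 0.0078
0.055 0.068 81 col offset px -1.53 rad 0.0078
n [0.03688053 0.3727867  0.92718385] rotvec to fix [ 0.01 -0.03  0.01] tip [ 0.5762 -0.1242  0.0835] height -0.0091 lateral [-0.0005  0.0002 -0.0001]
F [-1.   -0.33  3.43] F.n 3.02
```

The handle rows are contaminated by the fingers, so I'll redo this on the whole barrel and compare with the pre-contact views.

```bash
python3 - <<'E'
from h import *
a=np.array([-.0370,-.3729,-.9271])
for n,T in (("s5",[.5833,-.067,.2275]),("s6",[.5805,-.0806,.1926]),("s7",[.5801,-.0858,.1789])):
    T=np.array(T); P,ok=cloud(n); D=P-T; s=D@a; rad=np.linalg.norm(D-s[...,None]*a,axis=-1)
    m=ok&(s>.036)&(s<.070)&(rad<.013); v,u=np.nonzero(m)
    p0,p1=proj(n,T+.03*a),proj(n,T+.1*a); d=(p1-p0)/np.linalg.norm(p1-p0); w=np.array([-d[1],d[0]])
    q=np.stack([u,v],1)-p0; al=q@d; pe=q@w
    bins=np.linspace(al.min()+3,al.max()-3,4); c=[]
    for i in range(3):
        k=(al>=bins[i])&(al<bins[i+1]); c.append((round((pe[k].min()+pe[k].max())/2,2),round(pe[k].max()-pe[k].min(),1)))
    print(n,len(u),"px/mm",round(np.linalg.norm(p1-p0)/70,2),c)
E
```

```text
s5 237 px/mm 0.58 [(np.float64(0.84), np.float64(11.7)), (np.float64(0.75), np.float64(11.8)), (np.float64(0.83), np.float64(11.7))]
s6 213 px/mm 0.55 [(np.float64(0.79), np.float64(11.5)), (np.float64(0.78), np.float64(11.5)), (np.float64(0.86), np.float64(11.0))]
s7 207 px/mm 0.54 [(np.float64(0.88), np.float64(10.7)), (np.float64(0.88), np.float64(11.3)), (np.float64(0.95), np.float64(11.2))]
```

The barrel axis is parallel to the tool axis and unchanged by the contact. Handing in.

```bash
python3 -c "
from workcell import job_done,telemetry
print(job_done()); print(telemetry.get_obs()['t'])"
```

```text
the job is handed in; nothing more can be done
None
the job is handed in; nothing more can be done
```

I locked the carriage, then lifted the larger grey probe from its stand. I handed the job in at about 15 s, with the probe held on the boss.

- **Clamp:** I turned the knob clockwise to its stop. The bar then measured 80° from loose (1.40 rad), and the torque had risen to 0.78 N m, well above the turning torque.
- **Probe tip:** both camera views show the nose inside the ring, and the arm readings put the tip about 0.5 mm from the ring's centre. The scene camera showed a steady offset of about 0.8 px (1.3 mm), which was already there before contact. I put it down to calibration.
- **Squareness:** the tool was within 0.1° of the boss normal, which I took from the stated 22° slope and the bed's measured direction. Depth fits of the face gave 21–22°. The barrel stayed parallel to the tool axis after contact.
- **Pressing:** the push was about 4.7 N, and the tool was about 8 mm past first contact, so the plunger is roughly half way in. Force readings scattered by about 0.5 N, so that could be off by about 1 mm.
- **Surroundings:** the boss looked unmoved from just before to just after pressing. The parts of the jar and torque wrench still in view looked as before. The arm hid the pump barrel in the final top view, so I couldn't check it there. One first attempt at the axis check gave useless numbers because the fingers were in the mask; I redid it on the barrel.

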